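# Lock the steriliser's filter cover with its quarter-turn fastener

### The job

The filter cover of the grey desktop air steriliser is missing one of its two green fasteners. Take the loose green fastener from the blue rack, put it through the empty slot in the white cover until it is fully home, and give it a quarter turn, either way, so that its wing ends crosswise to the slot and it is locked. Leave the orange fastener in its pocket and the pump bottle where it stands.

Things in the scene. Friction and masses are not known exactly. Their poses are not given: they have to be found in the camera images.
- fastener_wing (a point): Loose green fastener, ~60 g, upright in a 44 mm pocket of the fixed blue rack (90x190x30). Top down: wing 44 long, 14 thick, 36 tall; flange 60 across, 5 thick, resting on the rack; 10 mm shank; foot bar 38x9, 8 tall, parallel to the wing, its underside 17 below the flange's underside. Point: on the axis in the wing, 10 below its top, 29 above the flange's underside. x along wing, y across, z up.
- slot (a point): Centre, at the top face, of the empty slot in the 6 mm white cover of the fixed grey steriliser (200x280, 110 tall). x along the slot (48 mm), y across (19 mm), z up. Bay below 29 deep. The foot passes with the wing along the slot, either way round, within 10 deg and 4 mm; once the flange lies on the cover it turns freely, no spring or stop. A fixed, locked green fastener stands 136 mm away at +y.
- spare_wing (a point): Lookalike orange fastener in the rack's other pocket, 100 mm from the green one (which pocket is which varies). Same wing and flange, but a 25 mm square foot that does not fit the slot. Loose; to be left in its pocket. Point and axes as for the green one.
- bottle_mid (a point): White pump bottle with a green band, 68 mm across, 160 mm tall, loose, standing beyond the rack and the steriliser. To be left where it stands. Point: on its axis, 70 mm above the desk.
Mind the look-alikes: they are no part of the job. Of the things like the part that bears fastener_wing, leave any that is pink, purple or yellow; of the rest the smaller one is meant.

How it is judged (in metres and radians):
On the way:
1. the green fastener's foot has gone into the slot (z of fastener_wing in the frame of slot below 0.036 m and horizontal distance between fastener_wing and slot below 0.015 m), for 0.1 s.
At the end, for the whole second after the job is handed in: The green fastener sits in the slot with its flange down on the cover (within 4 mm), upright (within 7 degrees), within 15 mm of the slot's centre, its wing crosswise to the slot (within 25 degrees), let go; the orange fastener is within 20 mm and the pump bottle within 30 mm of where they started (z of fastener_wing in the frame of slot between 0.02 and 0.033 m and horizontal distance between fastener_wing and slot below 0.015 m and angle between the x axis of fastener_wing and the x axis of slot, either way round above 1.13 rad and angle between fastener_wing's own z axis and vertical below 0.12 rad and distance of spare_wing from where it was at the start of the episode below 0.02 m and distance of bottle_mid from where it was at the start of the episode below 0.03 m); the robot touches nothing.
It fails at once if the orange fastener is taken from or knocked out of its place (distance of spare_wing from where it was at the start of the episode above 0.02 m).
It fails at once if the pump bottle is pushed away or knocked over (distance of bottle_mid from where it was at the start of the episode above 0.03 m).
It also fails if it takes over 45 s, if anything falls off the work surface, if the arm or the gripper's body presses on something with over 40 N, if the wrist force passes 120 N, or if a joint passes its speed limit or range.

### The arm

A 7-joint arm with a two-finger parallel gripper is mounted at the origin on the work surface. World frame = base frame: x ahead of the robot, y to its left, z up, the work surface at z = 0. Lengths are in m, angles in degrees, forces in N, time in s.
With the tool pointing down it reaches from about 0.425 to 1.025 m from the base axis. Payload 9.4 kg.
Tool frame: the origin (TCP) lies midway between the tips of the shut fingers; the grasp point (between the pads) lies 19 mm behind it; z points along the fingers, y is the direction in which the jaws open and shut (so a half turn about z gives the same grasp; the last joint's range is limited). The gripper opens to 85 mm and grips with 20 to 120 N. Pads are 22 mm wide; open, the fingers measure 114 mm over their backs; the gripper's body (76 mm by 85 mm) begins 54 mm behind the grasp point. The pads swing forward as they close: fully open they stand 13 mm farther back than shut.
Start: joints at [-72.118, 34.337, -0.143, 91.639, 0.103, 54.024, -4.572], TCP at [0.275, 0.671, 0.231] pointing down, gripper open.
Joint ranges: [-147.43, 147.43], [-19.82, 112.94], [-74.19, 73.91], [6.32, 146.72], [-59.91, 239.91], [6.04, 106.73], [-150.56, 150.56]. Speed limits (degrees/s): [127.2, 127.2, 172.46, 172.46, 180, 180, 180].

### API

Orientations are given as a 3x3 rotation matrix whose columns are the frame's x, y, z axes.
In Python, from workcell import bot gives the robot as it stands.
- The arm moves only by the tool apply_moves, never from a script. Its argument "increments" is a list of rows, each a list of 3 entries, a list of its own where there are three numbers: the turn, a rotation vector about the world's x, y, z each as a share of 90 degrees, from -1 to 1, then the shift along the world's x, y, z each as a share of 0.075 m, from -1 to 1, then the closure, from 0 (fully open) to 1 (shut). In form: [[[wx, wy, wz], [tx, ty, tz], hand], ...]. A call has 1 to 12 rows; each row shifts and turns the commanded pose from where the row before left it; what a row does not reach is not made up. A row lasts 1/12 s, in which the tool goes at most 41.7 mm and 7.16 degrees, less where a joint would pass 70% of its speed; a pose out of reach is approached as far as the arm can. A call with a number of a shift or a turn outside -1 to 1 is refused whole. A call with a gripper value outside its range is refused whole. The fingers move at their own pace and stop on an object; "squeeze" is the grip in N (left out, the last holds). Time passes only in rows, so rows that do not move let the fingers close. It gives the time, the measured TCP pose, the force and the opening at its end, in the units of the state.
- bot.sense(): the state, without advancing time (a new reading comes with each control period).
- bot.snapshot(name): name is "scene" or "side" or "wrist"; returns (picture, depth): 400x640x3 uint8, red, green, blue; 400x640 float32, m along the optical axis (not along the pixel's ray), 0 where there is no reading.
- bot.get_calibration(name): a dict with "fovy" (degrees; the focal length in pixels is half the picture's height over the tangent of half this angle, whatever the lens; pixels are square), "cx", "cy" (the principal point, pixels), "k1" (the pictures are not rectified: a ray, as slopes to the right and down, at radius r is drawn at 1 + k1 r^2 times it, then the intrinsics apply), "position" and "rotation" of the camera in the world; the wrist camera has in their place "hand_eye" (4x4, takes a point from camera to tool coordinates, whose origin is the TCP and whose axes are the flange's). Camera axes: x right, y down, z forward; pixel columns grow to the right and rows downward; lengths in m; the calibration is good to about 2 mm. A picture is of the moment at which its call begins: read the wrist's pose just before it. get_calibration takes no time and is no camera call.
- bot.job_done(): hands the job in, once; it reports no verdict.
The state is a dict: "t": time; "joints": joint angles; "qd": joint speeds; "tau": joint torques, N m; "position": TCP position; "ee_rot": TCP orientation; "contact_force": force on the tool from outside, world axes, zero at the start; "torque": the same for the moment, N m; "gripper_width": finger opening in m.
Only numpy, scipy, OpenCV 4.12 (cv2) and the standard library are available. Lean on these libraries where they do the work, as an engineer would, in place of code of your own. Each camera call takes 0.05 s, during which the arm holds its last target. There are 200 camera calls.

## Working session

There is one attempt and no reset: what is moved stays moved. The work goes in short steps, Python scripts to look and compute and a tool call to move; the robot and the scene stay as the last step left them, time stands still between calls to the robot, and variables do not carry over. Pictures are saved under pics/ and viewed, about 8 in all and at most 12, crops included, and the job is handed in when it is done.

Besides the shell and the picture viewer there is one more tool, called after "Call:" as a command line: name --argument value ..., lists and objects as JSON in quotes. apply_moves: Moves the arm, as the interface text tells. Shift numbers are shares of 0.075 m and turn numbers shares of 90 degrees, none past 1 either way. Its arguments: {"type":"object","properties":{"increments":{"type":"array","items":{"type":"array"}},"squeeze":{"type":"number"}},"required":["increments"]}

```bash
mkdir -p pics; ls
cat > h.py <<'E'
import numpy as np, cv2
from workcell import bot
def snap(n,fn=None):
    s=bot.sense(); im,d=bot.snapshot(n)
    if fn: cv2.imwrite('pics/'+fn,cv2.cvtColor(im,cv2.COLOR_RGB2BGR))
    return s,im,d
def campose(n,s):
    c=bot.get_calibration(n)
    if n=='wrist':
        H=np.array(c['hand_eye']);R=np.array(s['ee_rot']);
        return c,R@H[:3,:3],R@H[:3,3]+np.array(s['position'])
    return c,np.array(c['rotation']),np.array(c['position'])
def rays(n,s,uv):
    c,R,p=campose(n,s); f=200/np.tan(np.radians(c['fovy'])/2)
    K=np.array([[f,0,c['cx']],[0,f,c['cy']],[0,0,1.]])
    q=cv2.undistortPoints(np.array(uv,float).reshape(-1,1,2),K,np.array([c['k1'],0,0,0,0.])).reshape(-1,2)
    return p,(R@np.c_[q,np.ones(len(q))].T).T
def onplane(n,s,uv,z):
    p,r=rays(n,s,uv); return p+r*((z-p[2])/r[:,2])[:,None]
def cloud(n,s,uv,d):
    p,r=rays(n,s,uv); uv=np.array(uv,int)
    return p+r*d[uv[:,1],uv[:,0]][:,None]
E
python3 - <<'E'
from h import *
for n in ['scene','side','wrist']:
    s,im,d=snap(n,n+'0.png'); c,R,p=campose(n,s); print(n,c['fovy'],c['k1'],p.round(3),R[:,2].round(2),(d>0).mean())
print(s)
a=[cv2.imread('pics/%s0.png'%n) for n in ['scene','side','wrist']]
E
```

```text
pics
scene 52.43393456909534 -0.03335501636131046 [ 1.273 -0.071  0.766] [-0.72 -0.06 -0.69] 0.99597265625
side 57.68966504322687 0.005082747666618937 [ 0.469 -0.708  0.532] [ 0.13  0.79 -0.6 ] 0.9960390625
wrist 70.98222020659158 0.0107636052448998 [0.205 0.699 0.372] [ 0.27 -0.11 -0.95] 0.99609765625
{'t': 0.1, 'joints': array([-72.12121484,  34.38058064,  -0.14389196,  91.67757701,
         0.10414297,  54.02248445,  -4.57101755]), 'qd': array([ 0.08789408,  0.01124429, -0.03027766, -0.13525062,  0.06882434,
        0.02858066, -0.07525257]), 'tau': array([ 6.64943145e-03, -7.77993822e+01,  1.57010067e+00, -2.58627445e+01,
        1.25798781e-02,  5.51163612e-03, -2.32201842e-05]), 'position': array([0.27466754, 0.67049663, 0.23048794]), 'ee_rot': array([[-9.25409953e-01,  3.78967381e-01, -3.78376722e-04],
       [ 3.78967535e-01,  9.25408976e-01, -1.35434126e-03],
       [-1.63097946e-04, -1.39671338e-03, -9.99999011e-01]]), 'contact_force': array([ 0.32308803, -0.51874584, -0.69586463]), 'torque': array([-0.04990861,  0.0024855 ,  0.02838523]), 'gripper_width': 0.08559771799275549}
```

View pics/scene0.png

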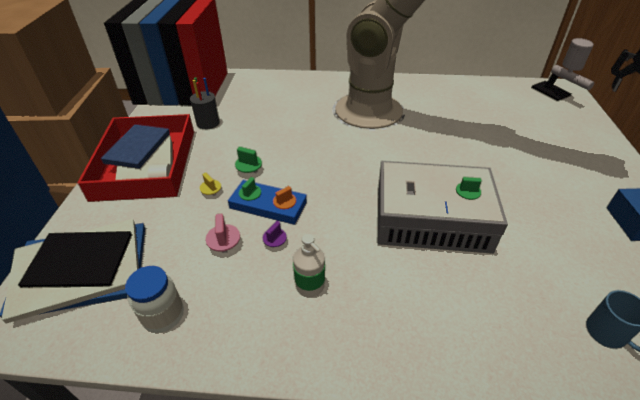

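View pics/side0.png

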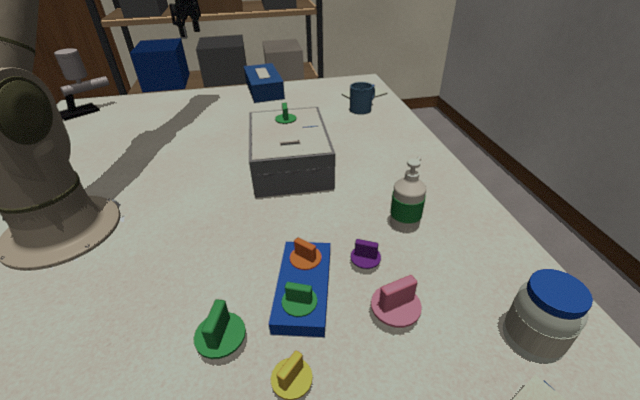

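The scene view shows the rack with the green target at (250,188) and the orange spare at (285,197). A larger green decoy stands off the rack at (248,160). The empty slot is at (410,187), the fixed fastener at (469,187) and the bottle at (309,265). The side view agrees: target (298,295), slot (290,143).

```bash
cat > m.py <<'E'
from h import *
def blobs(n,s,im,d,lo,hi,smin=110,vmin=50,amin=60):
    hsv=cv2.cvtColor(im,cv2.COLOR_RGB2HSV); m=cv2.inRange(hsv,(lo,smin,vmin),(hi,255,255))
    k,l,st,ce=cv2.connectedComponentsWithStats(m)
    for i in range(1,k):
        if st[i,4]<amin: continue
        v,u=np.nonzero(l==i); P=cloud(n,s,np.c_[u,v],d); z=P[:,2]
        yield st[i],ce[i],P
E
python3 - <<'E'
from m import *
for n in ['scene','side']:
    s,im,d=snap(n)
    for nm,lo,hi in [('green',50,80),('orange',6,16),('blue',106,122)]:
        for st,ce,P in blobs(n,s,im,d,lo,hi):
            p=P[(P[:,0]>0.2)&(P[:,0]<1.1)&(abs(P[:,1])<.9)]
            if len(p)<60: continue
            zt=np.percentile(p[:,2],98); t=p[p[:,2]>zt-.006]
            zt2=np.median(p[:,2])
            r=cv2.minAreaRect((t[:,:2]*1000).astype(np.float32))
            print(n,nm,ce.round(0),st[4],'ztop %.3f zmin %.3f'%(zt,np.percentile(p[:,2],2)),'toprect',np.round(r[0]),np.round(r[1]),round(r[2]), 'med',zt2.round(3))
    # slot
    b=(405,180,20,16) if n=='scene' else (276,137,28,12)
    x,y,w,h=b; x-=5
    g=cv2.cvtColor(im,cv2.COLOR_RGB2GRAY); sub=g[y:y+h,x:x+w+5]
    cov=cloud(n,s,[[x-3,y-3],[x+w+8,y+h+3]],d); print('cover',cov.round(3))
    v,u=np.nonzero(sub<0.72*np.percentile(sub,90)); Q=onplane(n,s,np.c_[u+x,v+y],cov[:,2].mean())
    r=cv2.minAreaRect((Q[:,:2]*1000).astype(np.float32)); print('slot',len(Q),r,u.min(),u.max(),v.min(),v.max())
E
```

```text
scene green [247. 160.] 465 ztop 0.080 zmin 0.026 toprect [ 365. -355.] [50. 15.] 70 med 0.04
scene green [249. 190.] 309 ztop 0.074 zmin 0.033 toprect [ 494. -324.] [11. 43.] 65 med 0.039
scene green [469. 188.] 416 ztop 0.153 zmin 0.114 toprect [538. 221.] [39. 13.] 88 med 0.124
scene green [309. 281.] 379 ztop 0.081 zmin 0.034 toprect [ 776. -137.] [19. 60.] 6 med 0.058
scene orange [284. 198.] 348 ztop 0.074 zmin 0.034 toprect [ 518. -227.] [13. 42.] 48 med 0.042
scene blue [268. 205.] 1391 ztop 0.034 zmin 0.006 toprect [ 506. -276.] [189.  91.] 75 med 0.03
scene blue [632. 197.] 286 ztop 0.074 zmin 0.069 toprect [488. 645.] [ 46. 101.] 64 med 0.072
scene blue [139. 238.] 187 ztop 0.023 zmin 0.018 toprect [ 669. -559.] [124.  20.] 26 med 0.021
scene blue [143. 285.] 1273 ztop 0.123 zmin 0.019 toprect [ 848. -443.] [75. 74.] 2 med 0.12
cover [[0.494 0.057 0.111]
 [0.569 0.124 0.111]]
slot 98 ((531.925048828125, 86.66508483886719), (19.548126220703125, 43.625526428222656), 89.32105255126953) 6 15 2 14
side green [285. 116.] 185 ztop 0.150 zmin 0.112 toprect [ 502. -234.] [951.   8.
[... 153 characters left out ...]
 0.032 toprect [ 492. -511.] [396.  41.] 89 med 0.041
side green [219. 333.] 1746 ztop 0.077 zmin 0.026 toprect [ 403. -523.] [ 41. 390.] 14 med 0.029
side orange [305. 255.] 677 ztop 0.070 zmin 0.032 toprect [ 503. -461.] [498.  35.] 86 med 0.041
side blue [265.  83.] 882 ztop 0.071 zmin 0.007 toprect [516.  87.] [ 132. 1588.] 1 med 0.066
side blue [302. 296.] 2986 ztop 0.031 zmin 0.006 toprect [ 473. -440.] [527.  97.] 79 med 0.029
side blue [560. 293.] 2278 ztop 0.121 zmin 0.108 toprect [ 686. -579.] [500.  75.] 39 med 0.119
cover [[0.485 0.143 0.109]
 [0.567 0.03  0.109]]
slot 57 ((532.6609497070312, 84.18612670898438), (46.43907165527344, 15.872855186462402), 4.112554550170898) 9 28 3 8
```

View pics/wrist0.png

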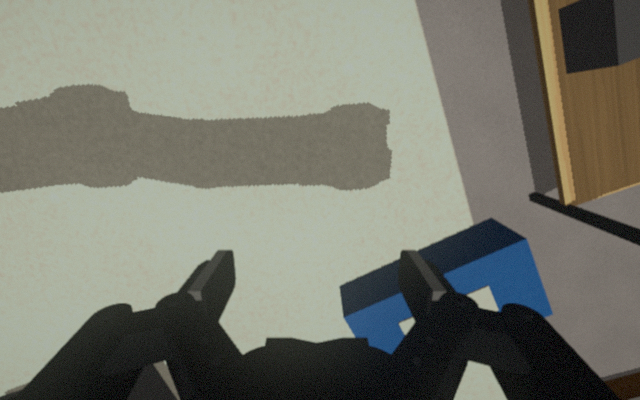

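Call:
apply_moves --increments '[[[0,0,0],[0.25,-0.42,0.03],0.4],[[0,0,0],[0.25,-0.42,0.03],0.4],[[0,0,0],[0.25,-0.42,0.03],0.4],[[0,0,0],[0.25,-0.42,0.03],0.4],[[0,0,0],[0.25,-0.42,0.03],0.4],[[0,0,0],[0.25,-0.42,0.03],0.4],[[0,0,0],[0.25,-0.42,0.03],0.4],[[0,0,0],[0.25,-0.42,0.03],0.4],[[0,0,0],[0.25,-0.42,0.03],0.4],[[0,0,0],[0.25,-0.42,0.03],0.4],[[0,0,0],[0.25,-0.42,0.03],0.4],[[0,0,0],[0.25,-0.42,0.03],0.4]]'

```text
t: 1.25
position: [0.5005, 0.2912, 0.2585]
ee_rot: [[-0.925, 0.379, 0.0], [0.379, 0.925, 0.0], [-0.0, 0.0, -1.0]]
contact_force: [0.3, 0.8, -0.3]
gripper_width: 0.0515
```

Call:
apply_moves --increments '[[[0,0,0],[0,-0.5,0],0.4],[[0,0,0],[0,-0.5,0],0.4],[[0,0,0],[0,-0.5,0],0.4],[[0,0,0],[0,-0.5,0],0.4],[[0,0,0],[0,-0.5,0],0.4],[[0,0,0],[0,0,0],0.4]]'

```text
t: 1.75
position: [0.4994, 0.0975, 0.2585]
ee_rot: [[-0.922, 0.387, -0.0], [0.387, 0.922, -0.003], [-0.001, -0.003, -1.0]]
contact_force: [0.3, -0.4, -0.2]
gripper_width: 0.0511
```

Run:
```python
from h import *
s,im,d=snap('wrist','wslot.png'); np.savez('ws.npz',d=d,p=s['position'],r=s['ee_rot']); print(s['t'],s['position'],s['joints'].round(1))
```

```text
1.75 [0.49941773 0.09745026 0.25849275] [-19.9  17.6   3.  118.   -1.1  44.5  51. ]
```

View pics/wslot.png

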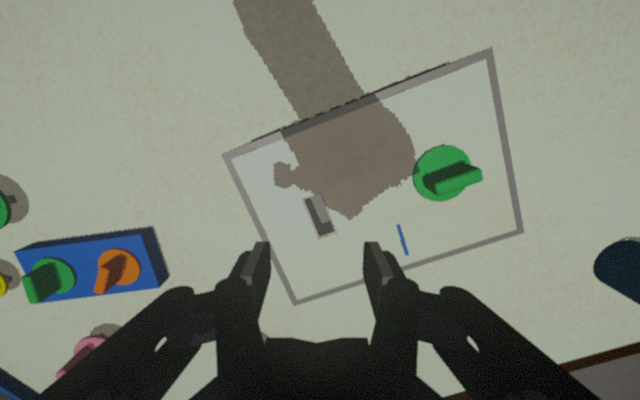

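Call:
apply_moves --increments '[[[0,0,0],[0,-0.5,0],0.4],[[0,0,0],[0,-0.5,0],0.4],[[0,0,0],[0,-0.5,0],0.4],[[0,0,0],[0,-0.5,0],0.4],[[0,0,0],[0,-0.5,0],0.4],[[0,0,0],[0,-0.5,0],0.4],[[0,0,0],[0,-0.5,0],0.4],[[0,0,0],[0,-0.5,0],0.4],[[0,0,0],[0,-0.5,0],0.4],[[0,0,0],[0,-0.5,-0.2],0.4],[[0,0,0],[0,-0.5,-0.2],0.4],[[0,0,0],[0,0,0],0.4]]'

```text
t: 2.8
position: [0.4983, -0.3138, 0.226]
ee_rot: [[-0.923, 0.385, -0.002], [0.385, 0.923, -0.003], [0.001, -0.003, -1.0]]
contact_force: [-0.9, -0.4, -0.4]
gripper_width: 0.0516
```

Run:
```python
from m import *
s,im,d=snap('wrist','wtgt.png'); print(s['t'],s['position'],s['joints'].round(1))
n='wrist'
for nm,lo,hi in [('green',50,80),('orange',6,16)]:
  for st,ce,P in blobs(n,s,im,d,lo,hi,amin=300):
    for zz in (np.percentile(P[:,2],97),):
        t=P[abs(P[:,2]-zz)<.005]; r=cv2.minAreaRect((t[:,:2]*1000).astype(np.float32))
        print(nm,ce.round(0),st[4],'ztop %.4f zmin %.4f'%(zz,np.percentile(P[:,2],3)),[np.round(q,1) for q in r])
```

```text
2.8 [ 0.49829129 -0.3137646   0.22600887] [ 20.8  25.5   8.1 110.6  -4.7  44.3  98.9]
green [234.  79.] 3931 ztop 0.0774 zmin 0.0273 [array([ 362.8, -355.1]), array([56.2, 18.4]), np.float64(71.8)]
green [307. 176.] 1766 ztop 0.0709 zmin 0.0330 [array([ 491.5, -324. ]), array([13.4, 42.3]), np.float64(66.9)]
green [505. 292.] 1242 ztop 0.0796 zmin 0.0331 [array([ 724.8, -143.1]), array([16.3, 54.8]), np.float64(7.5)]
orange [387. 164.] 1616 ztop 0.0711 zmin 0.0331 [array([ 517.2, -227.7]), array([14. , 43.3]), np.float64(43.4)]
orange [144. 213.] 676 ztop 0.0594 zmin 0.0025 [array([ 474. , -537.7]), array([30.6,  2.1]), np.float64(7.4)]
```

View pics/wtgt.png

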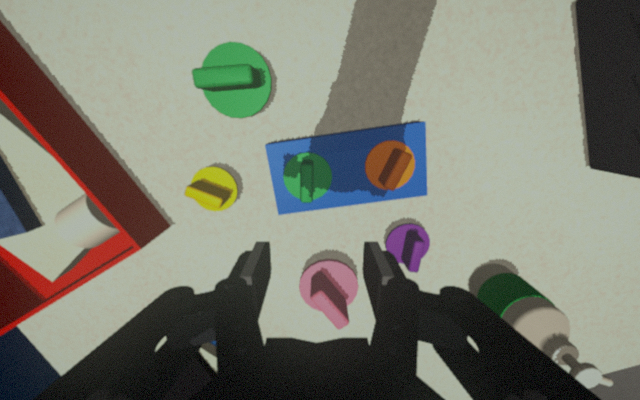

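Both wrist pictures agree with the earlier estimates. The target is at (307,176) in the second, with its wing across the jaws' opening, and the slot is at (319,215) in the first. Descending.

Call:
apply_moves --increments '[[[0,0,0],[-0.02,-0.03,-0.4],0.4],[[0,0,0],[-0.02,-0.03,-0.4],0.4],[[0,0,0],[-0.02,-0.03,-0.4],0.4],[[0,0,0],[-0.02,-0.02,-0.4],0.4],[[0,0,0],[0,-0.02,-0.3],0.4],[[0,0,0],[0,0,0],0.4],[[0,0,0],[0,0,0],0.4]]'

```text
t: 3.43
position: [0.4942, -0.3153, 0.0853]
ee_rot: [[-0.926, 0.378, -0.002], [0.378, 0.926, 0.002], [0.002, 0.001, -1.0]]
contact_force: [-0.6, -0.3, 0.5]
gripper_width: 0.0509
```

Run:
```python
from m import *
s,im,d=snap('wrist'); z=np.load('ws.npz'); s0={'position':z['p'],'ee_rot':z['r']}
print(s['position'],s['t'])
im=cv2.imread('pics/wslot.png'); n='wrist'
# slot: pixels whose depth or darkness differ, near (319,215)
g=cv2.cvtColor(im,cv2.COLOR_BGR2GRAY); d=z['d']
x0,y0,x1,y1=298,188,342,244
vv,uu=np.mgrid[y0:y1,x0:x1]; uv=np.c_[uu.ravel(),vv.ravel()]
P=cloud(n,s0,uv,d); zc=np.median(P[:,2]); print('cover',zc)
m=(P[:,2]<zc-.006); Q=onplane(n,s0,uv[m],zc)
print(m.sum(),cv2.minAreaRect((Q[:,:2]*1000).astype(np.float32)))
for st,ce,P in blobs(n,s0,cv2.cvtColor(im,cv2.COLOR_BGR2RGB),d,50,80,amin=300):
    t=P[(P[:,2]>.142)]
    if len(t)>100: print(ce,cv2.minAreaRect((t[:,:2]*1000).astype(np.float32)))
    f=P[abs(P[:,2]-.116)<.004]; 
    if len(f)>100: print('fl',cv2.minEnclosingCircle((f[:,:2]*1000).astype(np.float32)))
```

```text
[ 0.49416241 -0.31528044  0.0852736 ] 3.4333
cover 0.10871152588654648
641 ((530.1011352539062, 87.45301818847656), (18.217334747314453, 46.070091247558594), 87.95662689208984)
[444.08092983 172.82953078] ((495.6792297363281, 175.44558715820312), (159.43576049804688, 34.62837600708008), 48.67270278930664)
fl ((535.791748046875, 222.41873168945312), 29.565277099609375)
```

Call:
apply_moves --increments '[[[0,0,0],[-0.02,-0.12,-0.2],0.4],[[0,0,0],[0,0,-0.2],0.4],[[0,0,0],[0,0,-0.15],0.4],[[0,0,0],[0,0,0],0.4],[[0,0,0],[0,0,0],0.4]]' --squeeze 50

```text
t: 3.9
position: [0.4928, -0.3254, 0.0453]
ee_rot: [[-0.926, 0.379, 0.0], [0.379, 0.926, 0.0], [-0.0, 0.0, -1.0]]
contact_force: [-0.3, -0.2, 0.6]
gripper_width: 0.0512
```

Call:
apply_moves --increments '[[[0,0,0],[0,0,0],1],[[0,0,0],[0,0,0],1],[[0,0,0],[0,0,0],1],[[0,0,0],[0,0,0],1],[[0,0,0],[0,0,0],1],[[0,0,0],[0,0,0],1]]'

```text
t: 4.4
position: [0.4928, -0.326, 0.0455]
ee_rot: [[-0.925, 0.379, 0.001], [0.379, 0.925, -0.0], [-0.001, 0.0, -1.0]]
contact_force: [-0.6, 1.3, 5.3]
gripper_width: 0.013
```

Call:
apply_moves --increments '[[[0,0,0],[0,0,0.1],1],[[0,0,0],[0,0,0.2],1],[[0,0,0],[0,0,0.3],1],[[0,0,0],[0,0,0.4],1],[[0,0,0],[0,0,0.4],1],[[0,0,0],[0,0,0.4],1],[[0,0,0],[0,0,0.4],1],[[0,0,0],[0,0,0],1],[[0,0,0],[0,0,0],1]]'

```text
t: 5.15
position: [0.493, -0.3263, 0.2119]
ee_rot: [[-0.925, 0.379, 0.004], [0.379, 0.925, -0.002], [-0.004, -0.0, -1.0]]
contact_force: [-0.5, 0.9, -0.0]
gripper_width: 0.013
```

Run:
```python
from m import *
for n in ['side','scene']:
    s,im,d=snap(n,n+'lift.png')
    for st,ce,P in blobs(n,s,im,d,50,80,amin=60): print(n,ce.round(0),st[4],np.median(P,0).round(3),np.percentile(P[:,2],[3,97]).round(3))
print(s['position'],s['contact_force'],s['t'])
a=cv2.imread('pics/sidelift.png')[100:330,180:440]; cv2.imwrite('pics/sl.png',cv2.resize(a,None,fx=2.5,fy=2.5))
```

```text
side [407. 212.] 523 [ 0.74  -0.17   0.057] [0.033 0.079]
side [293. 227.] 815 [ 0.496 -0.338  0.201] [0.199 0.236]
side [219. 333.] 1923 [ 0.368 -0.369  0.03 ] [0.027 0.077]
scene [245. 154.] 702 [ 0.381 -0.339  0.063] [0.028 0.237]
scene [469. 188.] 418 [0.541 0.22  0.124] [0.114 0.154]
scene [309. 281.] 388 [ 0.781 -0.136  0.058] [0.035 0.081]
[ 0.49225564 -0.32575519  0.21033834] [-1.18782798  0.32416229 -1.00302042] 5.2
```

View pics/sl.png

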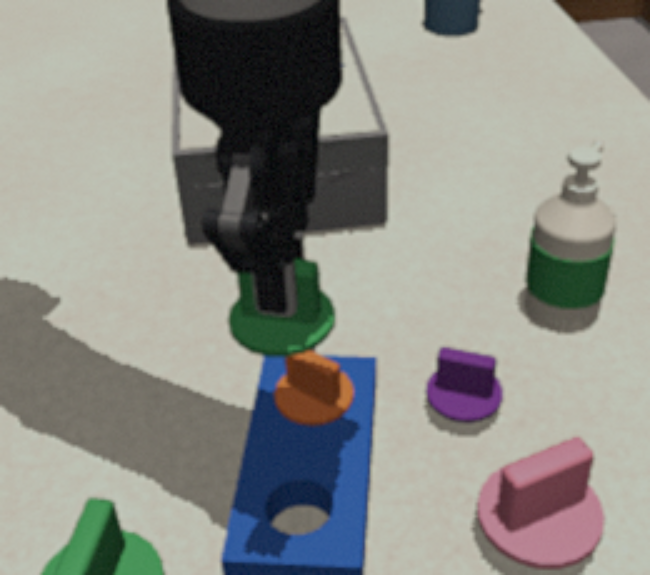

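The fastener is held upright, its pocket is empty and the orange one is undisturbed. Carrying it to the slot.

Call:
apply_moves --increments '[[[0,0,0.02],[0.04,0.2,0],1],[[0,0,0.02],[0.04,0.4,0],1],[[0,0,0.02],[0.04,0.5,0],1],[[0,0,0.02],[0.04,0.5,0],1],[[0,0,0.02],[0.04,0.5,0],1],[[0,0,0.02],[0.04,0.5,0],1],[[0,0,0.02],[0.04,0.5,0],1],[[0,0,0.02],[0.04,0.5,0],1],[[0,0,0.02],[0.04,0.5,0],1],[[0,0,0.02],[0.04,0.5,0],1],[[0,0,0.02],[0.04,0.5,0],1],[[0,0,0.005],[0.06,0.4,0],1]]'

```text
t: 6.25
position: [0.5282, 0.0905, 0.2083]
ee_rot: [[-1.0, 0.03, -0.003], [0.03, 1.0, 0.0], [0.003, 0.0, -1.0]]
contact_force: [0.9, 0.3, -0.4]
gripper_width: 0.0131
```

Call:
apply_moves --increments '[[[0,0,0],[0,0,0],1],[[0,0,0],[0,0,0],1],[[0,0,0],[0,0,0],1]]'

```text
t: 6.5
position: [0.5288, 0.0866, 0.2085]
ee_rot: [[-0.999, 0.034, -0.002], [0.034, 0.999, -0.001], [0.002, -0.001, -1.0]]
contact_force: [-0.8, -1.2, 0.0]
gripper_width: 0.013
```

Call:
apply_moves --increments '[[[0,0,0],[0.03,0,-0.2],1],[[0,0,0],[0,0,-0.2],1],[[0,0,0],[0,0,-0.2],1],[[0,0,0],[0,0,-0.11],1],[[0,0,0],[0,0,0],1],[[0,0,0],[0,0,0],1]]'

```text
t: 7.0
position: [0.5318, 0.0857, 0.156]
ee_rot: [[-0.999, 0.037, -0.001], [0.037, 0.999, -0.001], [0.001, -0.001, -1.0]]
contact_force: [0.6, -0.4, -0.3]
gripper_width: 0.0133
```

Run:
```python
from m import *
for n in ['scene','side','wrist']:
    s,im,d=snap(n,n+'pre.png')
    for st,ce,P in blobs(n,s,im,d,50,80,amin=60):
        P=P[(P[:,0]>.45)&(P[:,0]<.65)&(P[:,1]>0)&(P[:,1]<.3)&(P[:,2]>.1)]
        if len(P)<60: continue
        zf=np.percentile(P[:,2],20); f=P[abs(P[:,2]-zf)<.005]
        print(n,ce.round(0),len(f),zf.round(4),[np.round(q,1) for q in cv2.minEnclosingCircle((f[:,:2]*1000).astype(np.float32))],'lo/hi',np.percentile(f[:,:2],[1,99],axis=0).round(4).tolist())
print(s['position'],s['t'])
a=cv2.imread('pics/scenepre.png')[110:230,350:510]; b=cv2.imread('pics/sidepre.png')[60:180,215:375]
cv2.imwrite('pics/pre.png',cv2.resize(np.vstack([a,b]),None,fx=2.5,fy=2.5,interpolation=2))
```

```text
scene [413. 176.] 190 0.1465 [array([531.8,  84.5]), np.float64(28.7)] lo/hi [[0.5155, 0.0591], [0.5585, 0.1116]]
scene [469. 188.] 192 0.1166 [array([538. , 221.2]), np.float64(28.1)] lo/hi [[0.5211, 0.1942], [0.5631, 0.2477]]
side [287. 127.] 138 0.1443 [array([531.9,  80.6]), np.float64(27.6)] lo/hi [[0.506, 0.0551], [0.5574, 0.0917]]
wrist [519. 225.] 3164 0.1141 [array([535.7, 221.7]), np.float64(29.8)] lo/hi [[0.5077, 0.1935], [0.5636, 0.2487]]
wrist [317. 241.] 3047 0.1455 [array([531.,  86.]), np.float64(29.4)] lo/hi [[0.5029, 0.0584], [0.5405, 0.114]]
[0.53239394 0.08624922 0.15684977] 7.1
```

View pics/pre.png

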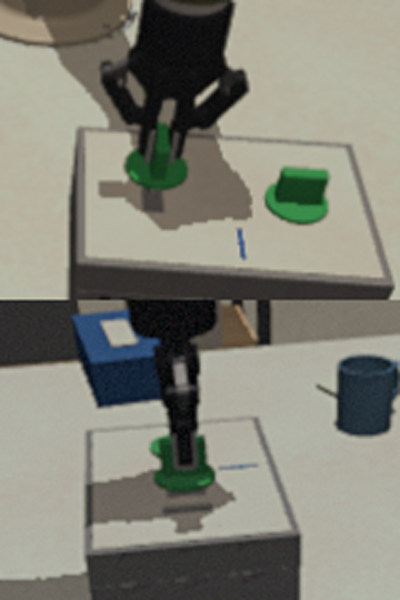

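The pre-insertion views show the flange directly over the slot. Its offset from the fixed fastener is 136 mm, as it must be. Inserting.

Call:
apply_moves --increments '[[[0,0,0],[0,0,-0.08],1],[[0,0,0],[0,0,-0.08],1],[[0,0,0],[0,0,-0.08],1],[[0,0,0],[0,0,-0.05],1],[[0,0,0],[0,0,-0.04],1],[[0,0,0],[0,0,0],1]]'

```text
t: 7.65
position: [0.5317, 0.0866, 0.1307]
ee_rot: [[-0.999, 0.035, -0.001], [0.035, 0.999, -0.0], [0.001, -0.0, -1.0]]
contact_force: [0.4, -0.1, 0.3]
gripper_width: 0.0132
```

Call:
apply_moves --increments '[[[0,0,0],[0,0,-0.04],1],[[0,0,0],[0,0,-0.03],1],[[0,0,0],[0,0,0],1],[[0,0,0],[0,0,0],1]]'

```text
t: 7.98
position: [0.5321, 0.0866, 0.1262]
ee_rot: [[-0.999, 0.035, -0.0], [0.035, 0.999, -0.0], [0.0, -0.0, -1.0]]
contact_force: [0.2, -0.6, -1.0]
gripper_width: 0.013
```

Call:
apply_moves --increments '[[[0,0,0],[0,0,-0.02],1],[[0,0,0],[0,0,0],1],[[0,0,0],[0,0,0],1]]'

```text
t: 8.23
position: [0.5322, 0.0867, 0.1254]
ee_rot: [[-0.999, 0.035, 0.001], [0.035, 0.999, 0.0], [-0.001, 0.0, -1.0]]
contact_force: [-2.3, 0.6, 7.2]
gripper_width: 0.0129
```

Call:
apply_moves --increments '[[[0,0,-0.05],[0,0,0],1],[[0,0,-0.07],[0,0,0],1],[[0,0,-0.07],[0,0,0],1],[[0,0,-0.07],[0,0,0],1],[[0,0,-0.07],[0,0,0],1],[[0,0,-0.07],[0,0,0],1],[[0,0,-0.07],[0,0,0],1],[[0,0,-0.07],[0,0,0],1],[[0,0,-0.07],[0,0,0],1],[[0,0,-0.07],[0,0,0],1],[[0,0,-0.07],[0,0,0],1],[[0,0,-0.07],[0,0,0],1]]'

```text
t: 9.23
position: [0.5329, 0.0866, 0.1255]
ee_rot: [[-0.24, 0.971, 0.002], [0.971, 0.24, 0.0], [-0.0, 0.002, -1.0]]
contact_force: [1.1, -0.7, 4.0]
gripper_width: 0.0131
```

Call:
apply_moves --increments '[[[0,0,-0.07],[0,0,0],1],[[0,0,-0.07],[0,0,0],1],[[0,0,-0.04],[0,0,0],1],[[0,0,0],[0,0,0],1],[[0,0,0],[0,0,0],1]]'

```text
t: 9.65
position: [0.5329, 0.0867, 0.1255]
ee_rot: [[0.036, 0.999, 0.002], [0.999, -0.036, 0.0], [0.0, 0.002, -1.0]]
contact_force: [0.5, 0.1, 5.8]
gripper_width: 0.013
```

Call:
apply_moves --increments '[[[0,0,0],[0,0,0],0.4],[[0,0,0],[0,0,0],0.4],[[0,0,0],[0,0,0],0.4],[[0,0,0],[0,0,0],0.4],[[0,0,0],[0,0,0.1],0.4],[[0,0,0],[0,0,0.2],0.4],[[0,0,0],[0,0,0.4],0.4],[[0,0,0],[0,0,0.4],0.4],[[0,0,0],[0,0,0.4],0.4],[[0,0,0],[0,0,0.4],0.4],[[0,0,0],[0,0,0],0.4],[[0,0,0],[0,0,0],0.4]]'

```text
t: 10.65
position: [0.5327, 0.0868, 0.2691]
ee_rot: [[0.035, 0.999, 0.003], [0.999, -0.035, 0.002], [0.002, 0.003, -1.0]]
contact_force: [-0.4, 0.2, -0.3]
gripper_width: 0.0513
```

Run:
```python
from m import *
for n in ['scene','side','wrist']:
    s,im,d=snap(n,n+'end.png')
    for nm,lo,hi in [('green',50,80),('orange',6,16)]:
      for st,ce,P in blobs(n,s,im,d,lo,hi,amin=60):
        if len(P)<60: continue
        zf=np.percentile(P[:,2],20); f=P[abs(P[:,2]-zf)<.005]; zt=np.percentile(P[:,2],97); t=P[abs(P[:,2]-zt)<.005]
        print(n,nm,ce.round(0),'z %.4f %.4f'%(zf,zt),[np.round(q,1) for q in cv2.minEnclosingCircle((f[:,:2]*1000).astype(np.float32))],'top',[np.round(q,0) for q in cv2.minAreaRect((t[:,:2]*1000).astype(np.float32))])
print(s['position'],s['t'],s['gripper_width'],s['contact_force'])
a=cv2.imread('pics/sceneend.png')[110:310,220:520]
cv2.imwrite('pics/end.png',cv2.resize(a,None,fx=2.5,fy=2.5,interpolation=2))
```

```text
scene green [247. 160.] z 0.0305 0.0794 [array([ 364.9, -356.1]), np.float64(37.5)] top [array([ 366., -355.]), array([52., 16.]), np.float64(76.0)]
scene green [412. 185.] z 0.1164 0.1534 [array([535.7,  86.4]), np.float64(28.9)] top [array([535.,  87.]), array([40., 10.]), np.float64(89.0)]
scene green [469. 188.] z 0.1164 0.1530 [array([538.9, 220.9]), np.float64(28.0)] top [array([538., 221.]), array([40., 10.]), np.float64(89.0)]
scene green [309. 281.] z 0.0437 0.0804 [array([ 769. , -136.9]), np.float64(29.0)] top [array([ 774., -136.]), array([22., 63.]), np.float64(10.0)]
scene orange [53. 94.] z -0.2116 0.2510 [array([ -214.5, -1304. ]), np.float64(254.8)] top [array([ -249., -1304.]), array([454., 230.]), np.float64(35.0)]
scene orange [312.  32.] z -0.1643 0.0970 [array([-843.8, -287.5]), np.float64(17.3)] top [array([-851., -277.]), array([17., 28.]), np.float64(30.0)]
scene orange [560.  37.] z -0.1677 0.1328 [array([-848.2,  983.3]), np.float64(10.1)] top [array([-848.,  986.]), array([18., 31.]), np.float64(51.0)]
scene orange [612.  59.] z -0.2386 0.1659 [array([-637
[... 1286 characters left out ...]
4(80.0)]
side orange [421. 102.] z -0.7242 -0.6590 [array([1862.1, 2069.8]), np.float64(121.0)] top [array([1823., 2062.]), array([ 30., 226.]), np.float64(88.0)]
side orange [305. 255.] z 0.0337 0.0706 [array([ 519.9, -229.1]), np.float64(29.6)] top [array([ 519., -230.]), array([15., 42.]), np.float64(42.0)]
wrist green [316.  43.] z 0.1139 0.1512 [array([536.4, 222.4]), np.float64(29.3)] top [array([536., 222.]), array([43., 13.]), np.float64(89.0)]
wrist green [318. 185.] z 0.1138 0.1510 [array([533.2,  87.7]), np.float64(29.0)] top [array([534.,  89.]), array([42., 14.]), np.float64(88.0)]
[0.53151767 0.08680463 0.26694142] 10.75 0.05147870971354105 [ 0.25176534 -0.38222503 -0.25087683]
```

View pics/end.png

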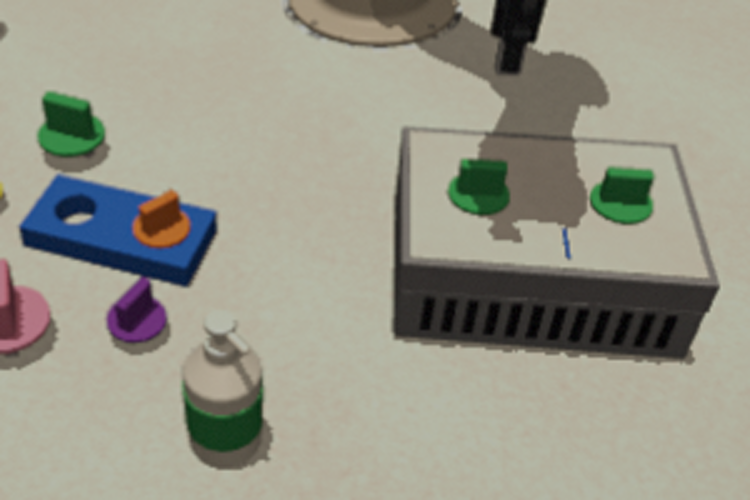

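The final view shows the fastener flat on the cover. Its flange and wing heights and its wing direction match those of the fixed one, and the orange fastener and bottle are where they started.

```bash
python3 -c "
from workcell import bot
print(bot.job_done())"
```

```text
the job is handed in; nothing more can be done
None
```

I took the loose green fastener from the rack and put it through the empty slot until its flange rested on the cover. I pressed it home at about 7 N, gave it a −90° turn, let go and lifted clear. The job was handed in at about 10.8 s; it reports no verdict.

Last checks, from the scene and wrist cameras:
- **Height:** the flange and wing top are level with those of the fixed locked fastener to within 0.5 mm.
- **Direction:** the wing lies at about 88–89°, crosswise to the slot and parallel to the fixed one.
- **Position:** it sits about 2–5 mm from my slot estimate. The two cameras differ by about 2.5 mm, well inside the 15 mm allowed.
- **Other objects:** the orange fastener and the bottle were within a few millimetres of their starting positions in the scene camera, which is close to the measurement error.
- **Contact:** the gripper hangs free, with wrist force under 1 N.

The side camera could not check the placed fastener on its own, because it merged it with the fixed one. No other check failed or disagreed.

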